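# Open the counterweighted lid of the chip box and put an offcut in

### The arm

A 6-joint arm with a two-finger parallel gripper is mounted at the origin on the work surface. World frame = base frame: x ahead of the robot, y to its left, z up, the work surface at z = 0. Lengths are in m, angles in rad, forces in N, time in s.
With the tool pointing down it reaches from about 0.35 to 0.875 m from the base axis. Payload 15.5 kg.
Tool frame: the origin (TCP) lies on the centre line of the jaws, within the pads' length; the fingertips stand 17 mm ahead of it and the grasp point (between the pads) lies 2 mm behind it (bot.nose_length is the distance from the TCP to the fingertips, in m); z points along the fingers, y is the line along which they close (so a half turn about z gives the same grasp; the last joint's range is limited). The gripper opens to 85 mm and grips with 20 to 120 N. Pads are 22 mm wide; open, the fingers measure 114 mm over their backs; the gripper's body (76 mm by 85 mm) begins 54 mm behind the grasp point. The pads swing forward as they close: fully open they stand 13 mm farther back than shut.
Start: joints at [-1.208, 0.494, 1.345, -0, 1.302, -0.096], TCP at [0.277, -0.56, 0.248] pointing down, gripper open.
Joint ranges: [-2.91, 2.91], [-0.82, 2.16], [0.22, 2.67], [-1.22, 4.37], [0.12, 2.79], [-3.08, 3.08]. Speed limits (rad/s): [1.89, 1.89, 2.57, 3.01, 3.01, 3.01].

### API

Orientations are given as a unit quaternion [x, y, z, w].
In Python, from station import bot gives the robot as it stands. The module is installed in compiled form; this text tells all that it offers.
- The arm moves only by the shell command python3 -m crank 'ROWS' [FORCE]. ROWS is JSON, a list of rows, each a list of 5 numbers: the shift along the tool's x, y, z in units of 0.1 m (1.0 is 0.1 m), then the turn about the tool's z in units of 60 degrees (1.0 is 60 degrees), then the gripper's target within -1 to 1 (fully open at 1, half-way at 0, shut at -1). A call has 1 to 8 rows; each row is the pose to reach, as a shift and turn from the pose commanded when the call began, along the tool's axes at that moment; what a row does not reach only later rows make up. A row lasts 1/12 s, in which the tool goes at most 41.7 mm and 7.16 degrees, less where a joint would pass 70% of its speed; a pose out of reach is approached as far as the arm can. A call with a number of a shift or a turn outside -1 to 1 is refused whole. A call with a gripper value outside its range is refused whole. The fingers move at their own pace and stop on an object; FORCE is the grip in N (left out, the last holds). Time passes only in rows, so rows that repeat a pose let the fingers close. It gives the time, the measured TCP pose, the force, the opening and the grip force at its end, in the units of the state.
- bot.get_obs(): the state, without advancing time (a new reading comes with each control period).
- bot.snapshot(name): name is "scene" or "top" or "wrist"; returns a dict with "frame" (384x512x3 uint8, red, green, blue), "fx", "fy", "cx", "cy" (pixels), "k1" (the pictures are not rectified: a ray, as slopes to the right and down, at radius r is drawn at 1 + k1 r^2 times it, then the intrinsics apply), "rvec" (rotation vector, rad) and "tvec" (3), from world to camera coordinates, as OpenCV has them; the wrist camera has in their place "hand_eye" (4x4, takes a point from camera to tool coordinates, whose origin is the TCP and whose axes are the flange's). Camera axes: x right, y down, z forward; pixel columns grow to the right and rows downward; lengths in m; the calibration is good to about 2 mm. A picture is of the moment at which its call begins: read the wrist's pose just before it. There is no depth.
- bot.close_job(): hands the job in; it is judged then, once.
The state is a dict: "t": time; "joint_pos": joint angles; "qvel": joint speeds; "tau": joint torques, N m; "tcp_pos": TCP position; "tool_rot": TCP orientation; "wrist_force": force on the tool from outside, world axes, zero at the start; "wrist_torque": the same for the moment, N m; "gripper_width": finger opening in m; "gripper_force": force on a finger pad.
Only numpy, scipy, OpenCV 4.12 (cv2) and the standard library are available. Lean on these libraries where they do the work, as an engineer would, in place of code of your own. Each camera call takes 0.05 s, during which the arm holds its last target. There are 200 camera calls.

### The job

Open the chip box for sweeping up: take its lid by the bar handle, lift it over its balance point and lower it slowly, held all the way, until its counterweight lies on the rubber stop behind the box, then let go so that it stays open by itself; do not let the lid drop, slam or swing free, and do not lean on the stop. Then put the stepped pine offcut into the box, and leave the mallet, gouge and jar where they are.

Things in the scene. Friction and masses are not known exactly. Their poses are not given: they have to be found in the camera images.
- hatch: Chip box: fixed open-topped sheet-metal box, 180 (x) by 240 (y) by 100 mm high, walls and floor 6 mm, closed at the start by its lid. Origin: centre of its underside on the bench; -x is its front (handle) side, +x its hinge side, +y the side with a 50 mm duct elbow that reaches 195 mm from the origin and 75 mm high. Place and yaw vary.
- hinge (a point): Middle of the lid's hinge line, fixed on the box's far rim, 88 mm behind its centre and 104 mm above the bench. The hinge line runs along the box's y.
- mouth (a point): Centre of the box's open top, 100 mm above the bench; the opening is 168 (box x) by 228 mm (box y). The inner floor lies 94 mm below.
- lid: Lid: 182 by 252 by 6 mm plate. Origin: the middle of the hinge line. Shut, its axes are the box's axes; it opens about its y axis, its front edge going up and back, so the angle of its z axis from vertical is the opening angle (0 = shut). Shut, the handle needs 3 to 5 N of lift.
- weight (a point): Centre of the counterweight, a 30 mm steel bar 200 mm long along the hinge line, on two tail arms of the lid; at x +40, z +60 mm in the lid's frame. Its mass differs: the lid's load fades to nothing at the balance point, between 45 and 60 degrees open; beyond it the lid falls open ever more strongly.
- handle (a point): Middle of the lid's handle, a round steel bar of 18 mm diameter and 168 mm length along the hinge line, on two brackets 144 mm apart; it lies 225 mm in front of and 25 mm above the hinge line when shut (radius 226 mm), 40 mm clear of the lid's edge, and can turn in the fingers as the lid swings.
- rest: Stop: small steel foot fixed on the bench, origin on the bench 148 mm behind the box's centre, with an upright screw and rubber tip (22 mm across, gives 1 mm per 25 N) on which the lowered counterweight comes to lie. The screw's setting is not measured: its top is 39 to 65 mm above the bench, so the lid comes to rest somewhere from 75 to 102 degrees open, to be found by feel.
- offcut: Pine offcut with a step, lying loose on the bench left or right of the box: 120 (x) by 40 (y) mm, 22 mm thick, and 42 mm thick over its half at +x. 50 to 110 g. Origin: centre of its underside.
- mallet: Carver's turned wooden mallet standing on its head, 84 mm wide, 235 mm tall, on the left behind the box. Origin: centre of its underside. Leave alone.
- gouge: Carving gouge lying on the bench, 245 mm long, octagonal wooden handle 26 mm across. Origin on the bench under its middle, x towards the blade. Leave alone.
- jar: Glass jar with a white lid, 76 mm wide, 110 mm tall, on the other side of the box from the offcut. Origin: centre of its underside. Leave alone.
There are look-alikes about, which are no part of the job. There is more than one size of the offcut; the job needs the smallest.

How it is judged:
On the way, in this order (a step that is already met when the one before it is completed fails the run):
1. the counterweight is set on the rubber stop while the handle is still held (contact force between rest and lid above 3 N and contact force between the fingers and lid above 1 N and angle between lid's own z axis and vertical above 1.2 rad), for 0.1 s.
2. the lid rests open on the rubber stop by itself, let go (contact force between rest and lid above 2 N and angle between lid's own z axis and vertical above 1.2 rad and contact force between the fingers and lid below 0.1 N and angular speed of lid below 0.1 rad/s), for 0.3 s.
At the end, for the whole second after the job is handed in: The lid is more than 69 degrees open, at rest, its counterweight lying on the rubber stop; the offcut lies still inside the box (its origin within the walls and less than 70 mm above the bench) (contact force between rest and lid above 2 N and angle between lid's own z axis and vertical above 1.2 rad and angular speed of lid below 0.1 rad/s and x of offcut in the frame of hatch between -0.085 and 0.085 m and y of offcut in the frame of hatch between -0.115 and 0.115 m and z of offcut in the frame of hatch below 0.07 m and linear speed of offcut below 0.02 m/s); the robot touches nothing.
It fails at once if the lid is slammed or swings free (angular speed of lid above 1.5 rad/s).
It fails at once if the lid drops the last part onto its stop instead of being lowered onto it (angle between lid's own z axis and vertical above 1.2 rad and angular speed of lid above 0.8 rad/s).
It fails at once if the lid is pressed or knocked hard onto its stop (contact force between rest and lid above 50 N).
It fails at once if the mallet, the gouge or the jar is moved (distance of any of mallet, gouge, jar from where it was at the start of the episode above 0.03 m).
It also fails if it takes over 61 s, if anything falls off the work surface, if the arm or the gripper's body presses on something with over 40 N, if the wrist force passes 120 N, or if a joint passes its speed limit or range.

## Working session

There is one attempt and no reset: what is moved stays moved. The work goes in short steps, Python scripts to look and compute and a shell command to move; the robot and the scene stay as the last step left them, time stands still between calls to the robot, and variables do not carry over. Pictures are saved under pics/ and viewed, at most 10 in all, crops included, and the job is handed in when it is done.

```bash
mkdir -p pics; cat > h.py <<'E'
import numpy as np, cv2
from station import bot
from scipy.spatial.transform import Rotation as R
def snap(n,f):
    o=bot.get_obs(); s=bot.snapshot(n); cv2.imwrite('pics/'+f+'.png',s['frame'][:,:,::-1])
    s['obs']=o; np.save('pics/'+f+'.npy',s,allow_pickle=True); return s
def load(f): return np.load('pics/'+f+'.npy',allow_pickle=True).item()
def ext(s):
    if 'rvec' in s:
        Rm=R.from_rotvec(np.ravel(s['rvec'])).as_matrix(); return Rm, np.ravel(s['tvec'])
    o=s['obs']; T=np.eye(4); T[:3,:3]=R.from_quat(o['tool_rot']).as_matrix(); T[:3,3]=o['tcp_pos']
    M=np.linalg.inv(T@np.array(s['hand_eye'])); return M[:3,:3],M[:3,3]
def ray(s,u,v):
    Rm,t=ext(s); d=np.array([(u-s['cx'])/s['fx'],(v-s['cy'])/s['fy']]); p=d.copy()
    for _ in range(20): p=d/(1+s['k1']*(p@p))
    return -Rm.T@t, Rm.T@np.array([p[0],p[1],1])
def onz(s,u,v,z):
    c,d=ray(s,u,v); return c+d*(z-c[2])/d[2]
def proj(s,P):
    Rm,t=ext(s); q=Rm@np.array(P)+t; p=q[:2]/q[2]; p=p*(1+s['k1']*(p@p)); return p*[s['fx'],s['fy']]+[s['cx'],s['cy']]
def tri(s1,a,s2,b):
    c,d=ray(s1,*a); e,f=ray(s2,*b); x=np.linalg.lstsq(np.c_[d,-f],e-c,rcond=None)[0]
    p,q=c+d*x[0],e+f*x[1]; return (p+q)/2, np.linalg.norm(p-q)
E
python3 - <<'E'
from h import *
a=snap('scene','s0');b=snap('top','t0')
cv2.imwrite('pics/st0.png',cv2.resize(np.hstack([a['frame'],b['frame']])[:,:,::-1],(800,300)))
o=bot.get_obs()
for k in o: print(k,np.round(o[k],3))
for s in (a,b): print(ray(s,256,192),s['k1'])
E
```

```text
t 0.1
joint_pos [-1.207  0.494  1.346 -0.     1.303 -0.096]
qvel [-0.001 -0.002 -0.    -0.001 -0.    -0.001]
tau [-0.0000e+00 -8.8359e+01 -3.8457e+01 -0.0000e+00  5.0000e-03 -0.0000e+00]
tcp_pos [ 0.277 -0.56   0.248]
tool_rot [ 0.974  0.227 -0.    -0.001]
wrist_force [-0.055 -0.161  0.222]
wrist_torque [ 0.005 -0.01  -0.008]
gripper_force 0.0
gripper_width 0.085
(array([1.21068181, 0.69356427, 1.55130836]), array([-0.42380422, -0.35340407, -0.83397653])) -0.06455445176743159
(array([0.23236967, 0.05927177, 1.505465  ]), array([ 0.17464653,  0.00520006, -0.98463544])) -0.15314071121845949
```

View pics/t0.png

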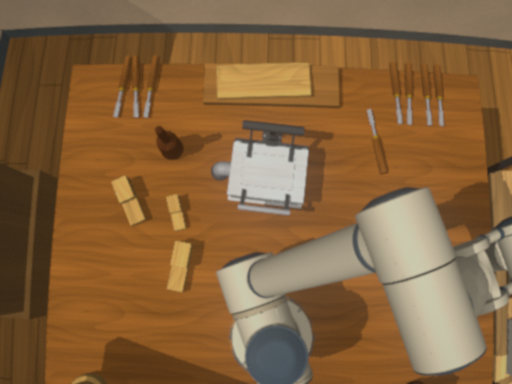

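View pics/s0.png

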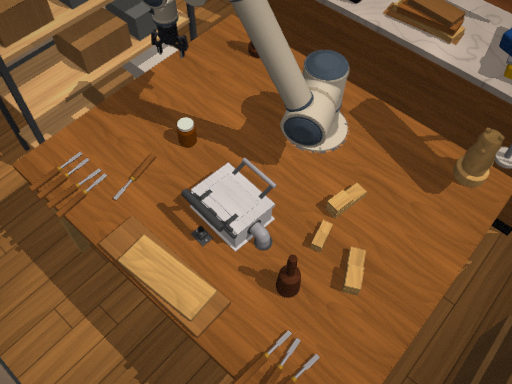

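The top view shows the box at (268,173) with its handle bar at (264,210), the counterweight at (273,128), and the smallest offcut at (176,212). The mallet is at (170,143) and the gouge at (377,140). In the scene view the jar is at (187,132). I'll zoom in to measure.

```bash
python3 - <<'E'
from h import *
a=load('s0')['frame'];b=load('t0')['frame']
A=cv2.resize(a[140:265,170:345],(0,0),fx=4.5,fy=4.5,interpolation=3)[:560,:790]
B=cv2.resize(b[110:240,155:315],(0,0),fx=4.5,fy=4.5,interpolation=3)
cv2.imwrite('pics/za.png',A[:,:,::-1]);cv2.imwrite('pics/zb.png',B[:,:,::-1]); print(A.shape,B.shape)
E
```

```text
(560, 788, 3) (585, 720, 3)
```

View pics/zb.png

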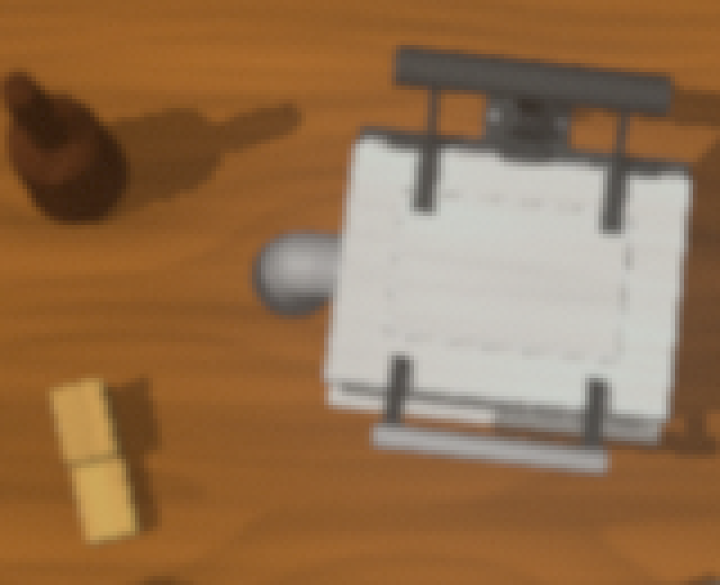

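View pics/za.png

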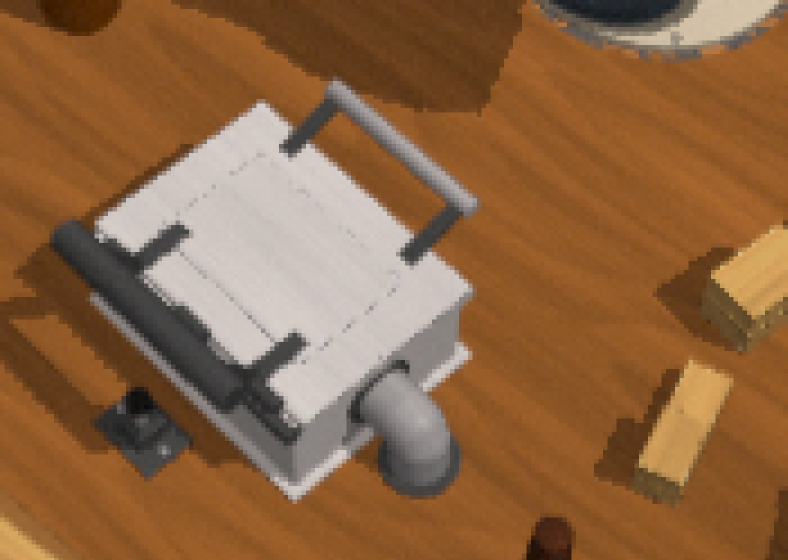

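```bash
python3 - <<'E'
from h import *
a=load('s0');b=load('t0')
A=lambda x,y:((x+.5)/4.5-.5+170,(y+.5)/4.5-.5+140)
B=lambda x,y:((x+.5)/4.5-.5+155,(y+.5)/4.5-.5+110)
def rep(n,pa,pb,z):
    print(n,np.round(onz(a,*A(*pa),z),3),np.round(onz(b,*B(*pb),z),3),'tri',np.round(tri(a,A(*pa),b,B(*pb))[0],3))
rep('hR',(333,87),(607,462),.129);rep('hL',(471,206),(373,436),.129)
rep('wR',(66,236),(672,92),.164);rep('wL',(236,394),(396,66),.164)
for n,p in dict(lidFL=(328,384),lidFR=(668,420),lidBR=(690,175),lidBL=(355,138)).items(): print(n,np.round(onz(b,*B(*p),.107),3))
# offcut
for n,p in dict(tl=(50,387),tr=(101,378),br=(136,532),bl=(92,543),ml=(68,463),mr=(122,457)).items(): print(n,[np.round(onz(b,*B(*p),z)[:2],3) for z in(.022,.042)])
for n,p in dict(e1=(692,360),e2=(732,378),f1=(637,475),f2=(680,488),g1=(635,488),g2=(672,502)).items(): print(n,[np.round(onz(a,*A(*p),z)[:2],3) for z in(0,.022,.042)])
print('mallet',onz(b,170,150,.06), 'jarlid',onz(a,186,124,.11),onz(a,187,144,0))
E
```

```text
hR [ 0.408 -0.041  0.129] [ 0.413 -0.043  0.129] tri [ 0.411 -0.041  0.134]
hL [0.422 0.121 0.129] [0.428 0.125 0.129] tri [0.427 0.124 0.137]
wR [ 0.673 -0.079  0.164] [ 0.679 -0.084  0.164] tri [ 0.675 -0.081  0.167]
wL [0.686 0.115 0.164] [0.693 0.116 0.164] tri [0.69  0.117 0.172]
lidFL [0.468 0.16  0.107]
lidFR [ 0.448 -0.089  0.107]
lidBR [ 0.633 -0.104  0.107]
lidBL [0.656 0.147 0.107]
tl [array([0.475, 0.384]), array([0.471, 0.379])]
tr [array([0.483, 0.344]), array([0.479, 0.34 ])]
br [array([0.363, 0.31 ]), array([0.362, 0.307])]
bl [array([0.354, 0.344]), array([0.352, 0.34 ])]
ml [array([0.415, 0.366]), array([0.413, 0.362])]
mr [array([0.421, 0.324]), array([0.419, 0.32 ])]
e1 [array([0.346, 0.306]), array([0.358, 0.312]), array([0.369, 0.317])]
e2 [array([0.338, 0.342]), array([0.35 , 0.347]), array([0.361, 0.351])]
f1 [array([0.462, 0.338]), array([0.472, 0.343]), array([0.482, 0.348])]
f2 [array([0.448, 0.371]), array([0.459, 0.376]), array([0.469, 0.38 ])]
g1 [array([0.472, 0.344]), array([0.483, 0.349]), array([0.492, 0.353])]
g2 [array([0.462, 0.374]), array([0.473, 0.378]), array([0.482, 0.383])]
mallet [0.63005332 0.37065272 0.06      ] jarlid [ 0.42140526 -0.33925317  0.11      ] [ 0.43508744 -0.33522791  0.        ]
```

```bash
cat >> h.py <<'E'
def go(p,ty):
    "shift/turn to world TCP p, tool y (mod 180) at ty degrees"
    o=bot.get_obs(); Rm=R.from_quat(o['tool_rot']).as_matrix()
    d=Rm.T@(np.array(p)-o['tcp_pos'])*10; y=np.degrees(np.arctan2(Rm[1,1],Rm[0,1]))
    t=-((ty-y+90)%180-90)/60
    print('t',round(float(o['t']),2),'tcp',np.round(o['tcp_pos'],4),'yaw',round(y,1),'tilt',np.round(Rm[2,:2],3),'shift',np.round(d,3),'turn',round(t,3),'F',np.round(o['wrist_force'],1),'w',o['gripper_width'],'g',o['gripper_force'],'j',np.round(o['joint_pos'],2))
E
python3 -m crank '[[0.35,-0.42,0,-0.12,1],[0.82,-1,0,-0.24,1],[0.82,-1,0,-0.36,1],[0.82,-1,0,-0.48,1],[0.82,-1,0,-0.6,1],[0.82,-1,0,-0.72,1],[0.82,-1,0,-0.84,1],[0.82,-1,0,-0.98,0]]'
python3 -c "
from h import *
go((.38,.041,.28),-5)"
```

```text
t: 0.77
tcp_pos: [0.306, -0.4341, 0.2481]
tool_rot: [0.743, 0.669, 0.0, -0.0]
wrist_force: [-0.1, -0.2, 0.5]
gripper_width: 0.0755
gripper_force: 0.0
t 0.77 tcp [ 0.306  -0.4341  0.2481] yaw -6.1 tilt [ 0. -0.] shift [ 4.803  0.235 -0.317] turn -0.018 F [-0.1 -0.2  0.5] w 0.07553331568872264 g 0.0 j [-1.07  0.36  1.58 -0.    1.2  -0.96]
```

```bash

python3 -m crank '[[0.4,0.2,0,0,0],[0.8,0.4,0,-0.02,0],[1,0.6,-0.2,-0.02,0],[1,0.7,-0.2,-0.02,0]]' | head -2
python3 -m crank '[[0.4,0,0,0,0],[0.8,0,0,0,0],[1,0,0,0,0]]' | head -2
python3 -m crank '[[0.4,0,0,0,0],[0.8,0,0,0,0],[1,0,0,0,0]]' | head -2
python3 -m crank '[[0.4,0,0,0,0],[0.8,0,0,0,0],[1,0,0,0,0]]' | head -2
python3 -m crank '[[0.4,0,0,0,0],[0.8,0,0,0,0],[0.8,0,0,0,0],[0.8,0,0,0,0],[0.8,0,0,0,0]]' | head -2
python3 -c "
from h import *
go((.418,.041,.26),-5); s=snap('wrist','w1'); print(proj(s,(.418,.041,.129)),proj(s,(.426,.124,.129)),proj(s,(.411,-.042,.129)))"
```

```text
t: 1.1
tcp_pos: [0.3891, -0.3394, 0.2705]
t: 1.35
tcp_pos: [0.3954, -0.24, 0.2679]
t: 1.6
tcp_pos: [0.4043, -0.1405, 0.2681]
t: 1.85
tcp_pos: [0.4136, -0.0411, 0.2682]
t: 2.27
tcp_pos: [0.4213, 0.0354, 0.2682]
t 2.27 tcp [0.4213 0.0354 0.2682] yaw -5.2 tilt [-0. -0.] shift [ 0.052 -0.038  0.082] turn -0.003 F [-0.1  0.9 -0.1] w 0.04255497013408969 g 0.0 j [-0.06  0.18  1.78 -0.    1.18  0.03]
[249.03289775 176.70220416] [249.08169012  87.09251907] [249.89378103 250.2920189 ]
```

View pics/w1.png

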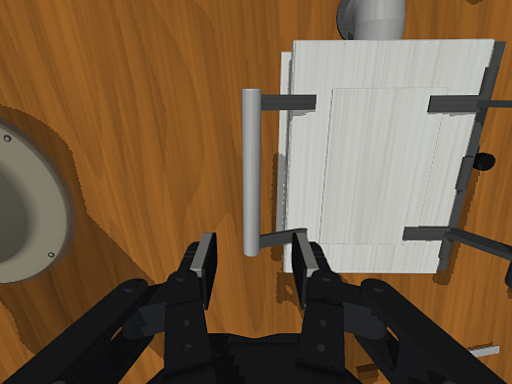

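The wrist view shows the bar running from (251,89) to (251,255), centred between the fingers, with the stop tip at (484,161). That agrees with the earlier fix to within 2 px.

```bash
python3 - <<'E'
from h import *
s=load('w1')
p=onz(s,251.5,89,.129);q=onz(s,251,255,.129);m=(p+q)/2;print(p,q,m,np.degrees(np.arctan2((p-q)[1],(p-q)[0]))-90)
print('restxy at z .05',onz(s,484,161,.05))
go((m[0],m[1],.131),-5)
E
```

```text
[0.42800707 0.12221357 0.129     ] [ 0.41165317 -0.04794972  0.129     ] [0.41983012 0.03713193 0.129     ] -5.4896703331889825
restxy at z .05 [0.70905151 0.01203386 0.05      ]
t 2.32 tcp [0.4213 0.0349 0.2682] yaw -5.2 tilt [-0. -0.] shift [ 0.022 -0.017  1.372] turn -0.004 F [-0.4 -0.1 -0.3] w 0.04273513522221341 g 0.0 j [-0.06  0.18  1.78 -0.    1.18  0.03]
```

```bash

python3 -m crank '[[0.02,-0.02,0.35,0,0],[0.02,-0.02,0.7,0,0],[0.02,-0.02,1,0,0],[0.02,-0.02,1,0,0]]' | head -3
python3 -m crank '[[0,0,0.2,0,0],[0,0,0.41,0,0],[0,0,0.41,0,0],[0,0,0.41,0,-0.6],[0,0,0.41,0,-1],[0,0,0.41,0,-1],[0,0,0.41,0,-1],[0,0,0.41,0,-1]]' 45
python3 -c "
from h import *
go((.42,.037,.127),-5)"
```

```text
t: 2.65
tcp_pos: [0.4171, 0.0365, 0.1645]
tool_rot: [0.739, 0.673, -0.002, -0.002]
t: 3.32
tcp_pos: [0.4187, 0.0374, 0.1288]
tool_rot: [0.739, 0.674, -0.0, -0.0]
wrist_force: [-7.8, -4.1, 7.6]
gripper_width: 0.0163
gripper_force: 43.7
t 3.32 tcp [0.4187 0.0374 0.1288] yaw -5.2 tilt [-0.    -0.001] shift [-0.003  0.013  0.018] turn -0.004 F [-7.8 -4.1  7.6] w 0.016343375014708093 g 43.6521452665329 j [-0.05  0.4   1.97 -0.    0.77  0.04]
```

```bash
python3 - <<'E'
import numpy as np
f=lambda d:np.array([-2.25*np.cos(d)+.25*np.sin(d),-(2.25*np.sin(d)+.25*np.cos(d))])
def blk(a,b,s):
    f0=f(np.radians(a)); print(a,b,[tuple(np.round(f(np.radians(x))-f0,3)) for x in np.arange(a+s,b+.01,s)])
blk(0,14,2);blk(14,30,2);blk(30,46,2);blk(46,62,2);blk(62,70,1);blk(70,78,1);blk(78,86,1);blk(86,94,1);blk(94,102,1)
E
```

```text
0 14 [(np.float64(0.01), np.float64(-0.078)), (np.float64(0.023), np.float64(-0.156)), (np.float64(0.038), np.float64(-0.234)), (np.float64(0.057), np.float64(-0.311)), (np.float64(0.078), np.float64(-0.387)), (np.float64(0.101), np.float64(-0.462)), (np.float64(0.127), np.float64(-0.537))]
14 30 [(np.float64(0.029), np.float64(-0.074)), (np.float64(0.06), np.float64(-0.146)), (np.float64(0.094), np.float64(-0.218)), (np.float64(0.13), np.float64(-0.288)), (np.float64(0.169), np.float64(-0.357)), (np.float64(0.21), np.float64(-0.424)), (np.float64(0.253), np.float64(-0.49)), (np.float64(0.299), np.float64(-0.555))]
30 46 [(np.float64(0.048), np.float64(-0.063)), (np.float64(0.098), np.float64(-0.124)), (np.float64(0.15), np.float64(-0.183)), (np.float64(0.204), np.float64(-0.241)), (np.float64(0.261), np.float64(-0.296)), (np.float64(0.319), np.float64(-0.35)), (np.float64(0.379), np.float64(-0.401)), (np.float64(0.44), np.float64(-0.451))]
46 62 [(np.float64(0.063), np.float64(-0.047)), (np.float64(0.128), np.float64(-0.092)), (np.float64(0.195), np.float64(-0.135)), (np.float64(0.2
[... 1147 characters left out ...]
1)), (np.float64(0.316), np.float64(-0.009))]
86 94 [(np.float64(0.039), np.float64(0.002)), (np.float64(0.079), np.float64(0.005)), (np.float64(0.118), np.float64(0.008)), (np.float64(0.158), np.float64(0.012)), (np.float64(0.197), np.float64(0.017)), (np.float64(0.236), np.float64(0.022)), (np.float64(0.275), np.float64(0.028)), (np.float64(0.314), np.float64(0.035))]
94 102 [(np.float64(0.039), np.float64(0.007)), (np.float64(0.077), np.float64(0.016)), (np.float64(0.116), np.float64(0.024)), (np.float64(0.154), np.float64(0.034)), (np.float64(0.193), np.float64(0.044)), (np.float64(0.231), np.float64(0.055)), (np.float64(0.268), np.float64(0.066)), (np.float64(0.306), np.float64(0.078))]
```

```bash

python3 -m crank '[[0,0.005,-0.04,0,-1],[0,0.01,-0.078,0,-1],[0,0.023,-0.156,0,-1],[0,0.038,-0.234,0,-1],[0,0.057,-0.311,0,-1],[0,0.078,-0.387,0,-1],[0,0.101,-0.462,0,-1],[0,0.127,-0.537,0,-1]]'
python3 -c "
from h import *
go((.42,.037,.127),-5.2)"
```

```text
t: 3.98
tcp_pos: [0.4306, 0.0363, 0.1824]
tool_rot: [0.739, 0.674, -0.001, -0.001]
wrist_force: [-5.8, -4.0, -1.9]
gripper_width: 0.0166
gripper_force: 44.3
t 3.98 tcp [0.4306 0.0363 0.1824] yaw -5.2 tilt [-0.001 -0.002] shift [-0.003 -0.105  0.554] turn -0.0 F [-5.8 -4.  -1.9] w 0.01655779218427165 g 44.287771582603455 j [-0.05  0.32  1.88 -0.    0.94  0.04]
```

```bash

python3 -m crank '[[0,0.029,-0.074,0,-1],[0,0.06,-0.146,0,-1],[0,0.094,-0.218,0,-1],[0,0.13,-0.288,0,-1],[0,0.169,-0.357,0,-1],[0,0.21,-0.424,0,-1],[0,0.253,-0.49,0,-1],[0,0.299,-0.555,0,-1]]'
python3 -m crank '[[0,0.048,-0.063,0,-1],[0,0.098,-0.124,0,-1],[0,0.15,-0.183,0,-1],[0,0.204,-0.241,0,-1],[0,0.261,-0.296,0,-1],[0,0.319,-0.35,0,-1],[0,0.379,-0.401,0,-1],[0,0.44,-0.451,0,-1]]'
python3 -c "
from h import *
go((.42,.037,.127),-5.2)"
```

```text
t: 4.65
tcp_pos: [0.4582, 0.0338, 0.2377]
tool_rot: [0.739, 0.674, -0.003, -0.002]
wrist_force: [-22.2, -1.9, 9.1]
gripper_width: 0.0162
gripper_force: 44.0
t: 5.32
tcp_pos: [0.501, 0.0299, 0.2844]
tool_rot: [0.739, 0.674, -0.003, -0.002]
wrist_force: [-17.1, -6.4, 18.3]
gripper_width: 0.0165
gripper_force: 44.4
t 5.32 tcp [0.501  0.0299 0.2844] yaw -5.2 tilt [-0.001 -0.007] shift [-0.002 -0.802  1.58 ] turn -0.0 F [-17.1  -6.4  18.3] w 0.01651090346668639 g 44.4009929895401 j [-0.06  0.29  1.59 -0.    1.28  0.03]
```

```bash

python3 -m crank '[[0,0.055,-0.055,0,-1],[0,0.114,-0.106,0,-1],[0,0.18,-0.15,0,-1],[0,0.248,-0.19,0,-1],[0,0.318,-0.228,0,-1],[0,0.39,-0.263,0,-1],[0,0.462,-0.296,0,-1],[0,0.537,-0.327,0,-1]]'
python3 -c "
from h import *
go((.42,.037,.127),-5.2)"
```

```text
t: 5.98
tcp_pos: [0.5592, 0.0246, 0.3165]
tool_rot: [0.739, 0.674, 0.0, 0.001]
wrist_force: [-6.4, -3.8, 10.2]
gripper_width: 0.0163
gripper_force: 48.8
t 5.98 tcp [0.5592 0.0246 0.3165] yaw -5.2 tilt [-0.     0.001] shift [-0.002 -1.4    1.894] turn -0.001 F [-6.4 -3.8 10.2] w 0.016293106027466194 g 48.80476176738739 j [-0.06  0.34  1.41 -0.    1.39  0.03]
```

```bash

python3 -m crank '[[0,0.037,-0.016,0,-1],[0,0.074,-0.032,0,-1],[0,0.111,-0.047,0,-1],[0,0.149,-0.06,0,-1],[0,0.187,-0.073,0,-1],[0,0.225,-0.085,0,-1],[0,0.263,-0.095,0,-1],[0,0.301,-0.105,0,-1]]' |grep -E "tcp|wrist|t:"
python3 -m crank '[[0,0.038,-0.009,0,-1],[0,0.077,-0.017,0,-1],[0,0.116,-0.025,0,-1],[0,0.116,-0.025,0,-1]]' |grep -E "tcp|wrist|t:"

```

```text
t: 6.65
tcp_pos: [0.5894, 0.0219, 0.3255]
tool_rot: [0.739, 0.674, 0.0, 0.0]
wrist_force: [-1.6, -5.3, 3.1]
t: 6.98
tcp_pos: [0.6014, 0.0208, 0.3278]
tool_rot: [0.739, 0.674, 0.0, 0.0]
wrist_force: [-1.8, -5.3, 2.6]
```

```bash

python3 -m crank '[[0,0.039,-0.007,0,-1],[0,0.078,-0.013,0,-1],[0,0.117,-0.019,0,-1],[0,0.117,-0.019,0,-1]]' |grep -E "tcp|wrist|t:"
python3 -c "
from h import *
go((.42,.037,.127),-5.2)"
```

```text
t: 7.32
tcp_pos: [0.6131, 0.0199, 0.3296]
tool_rot: [0.739, 0.674, 0.0, 0.0]
wrist_force: [0.9, -4.9, 2.9]
t 7.32 tcp [0.6131 0.0199 0.3296] yaw -5.2 tilt [-0.     0.001] shift [-0.006 -1.941  2.024] turn -0.0 F [ 0.9 -4.9  2.9] w 0.016360472001791394 g 49.35170888900757 j [-0.06  0.41  1.26 -0.    1.47  0.03]
```

```bash

python3 -m crank '[[0,0.039,-0.005,0,-1],[0,0.078,-0.01,0,-1],[0,0.117,-0.014,0,-1],[0,0.117,-0.014,0,-1]]' |grep -E "tcp|wrist|t:"

```

```text
t: 7.65
tcp_pos: [0.6248, 0.0189, 0.3311]
tool_rot: [0.739, 0.674, 0.0, 0.0]
wrist_force: [-1.2, -4.5, 5.8]
```

```bash

python3 -m crank '[[0,0.01,-0.001,0,-1],[0,0.02,-0.002,0,-1],[0,0.02,-0.002,0,-1]]' |grep -E "tcp|wrist_f|t:"

```

```text
t: 7.9
tcp_pos: [0.6262, 0.0188, 0.3313]
tool_rot: [0.739, 0.674, 0.0, 0.0]
wrist_force: [-1.1, -3.9, 4.5]
```

```bash

python3 -m crank '[[0,0.01,-0.001,0,-1],[0,0.02,-0.002,0,-1],[0,0.02,-0.002,0,-1]]' |grep -E "tcp|wrist_f|t:"

```

```text
t: 8.15
tcp_pos: [0.6281, 0.0186, 0.3314]
tool_rot: [0.739, 0.674, 0.0, 0.0]
wrist_force: [-1.1, -4.9, 5.4]
```

```bash
cat > chk.py <<'E'
import sys
from station import bot
o=bot.get_obs(); f=o['wrist_force']; print(round(float(o['t']),2),o['tcp_pos'].round(4) if hasattr(o['tcp_pos'],'round') else o['tcp_pos'],[round(float(x),1) for x in f])
sys.exit(1 if f[0]<-5 else 0)
E
C="python3 chk.py"
python3 -m crank '[[0,0.015,-0.001,0,-1],[0,0.03,-0.002,0,-1],[0,0.03,-0.002,0,-1]]' >/dev/null; $C && 
python3 -m crank '[[0,0.015,-0.001,0,-1],[0,0.03,-0.002,0,-1],[0,0.03,-0.002,0,-1]]' >/dev/null; $C &&
python3 -m crank '[[0,0.015,-0.001,0,-1],[0,0.03,-0.002,0,-1],[0,0.03,-0.002,0,-1]]' >/dev/null && $C &&
python3 -m crank '[[0,0.015,0,0,-1],[0,0.03,0,0,-1],[0,0.03,0,0,-1]]' >/dev/null && $C &&
python3 -m crank '[[0,0.015,0,0,-1],[0,0.03,0,0,-1],[0,0.03,0,0,-1]]' >/dev/null && $C &&
python3 -m crank '[[0,0.015,0,0,-1],[0,0.03,0,0,-1],[0,0.03,0,0,-1]]' >/dev/null && $C
```

```text
8.4 [0.6312 0.0184 0.3313] [-2.4, -4.1, 2.7]
8.65 [0.6334 0.0182 0.3314] [-8.1, -2.4, 6.2]
```

```bash
python3 -m crank '[[0,0,0,0,-1],[0,0,0,0,-1],[0,0,0,0,-1]]' >/dev/null; python3 chk.py
python3 -c "
from h import *
s=snap('scene','s1'); cv2.imwrite('pics/z1.png',cv2.resize(s['frame'][90:265,130:345],(0,0),fx=3,fy=3,interpolation=3)[:,:,::-1])"
```

```text
8.9 [0.6332 0.0182 0.3314] [-6.7, -3.2, 6.0]
```

View pics/z1.png

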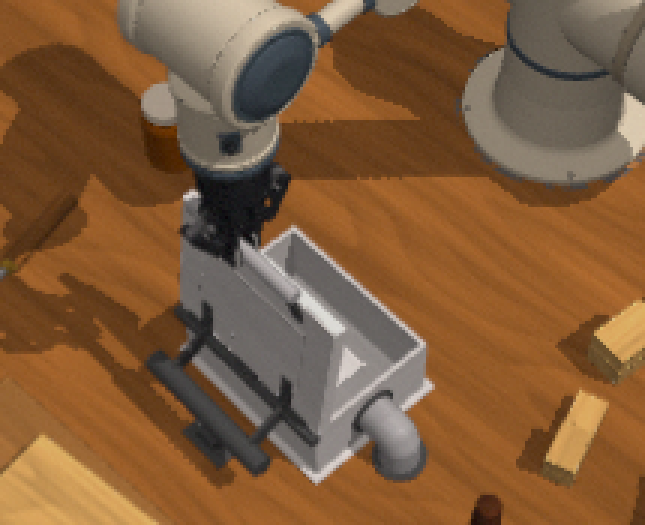

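The pictured lid is nearly upright, with the counterweight over the stop foot at crop (210,420). The stiffness of about 2.5 N/mm matches contact with the rubber. I'll relax slightly, then release.

```bash
python3 -m crank '[[0,-0.01,0,0,-1],[0,-0.015,0,0,-1],[0,-0.015,0,0,-1]]' >/dev/null; python3 chk.py
python3 -m crank '[[0,-0.015,0,0,-0.5],[0,-0.015,0,0,-0.4],[0,-0.015,0,0,-0.3],[0,-0.015,0,0,0],[0,-0.015,0,0,0],[0,-0.015,0,0,0],[0,-0.015,0,0,0],[0,-0.015,0,0,0]]'; python3 -c "
from h import *
s=snap('wrist','w2')"
```

```text
9.2 [0.632  0.0184 0.3313] [-4.1, -3.7, 2.6]
t: 9.87
tcp_pos: [0.6311, 0.0185, 0.3314]
tool_rot: [0.739, 0.674, 0.0, 0.0]
wrist_force: [-0.3, -0.3, 0.5]
gripper_width: 0.0425
gripper_force: 0.0
```

View pics/w2.png

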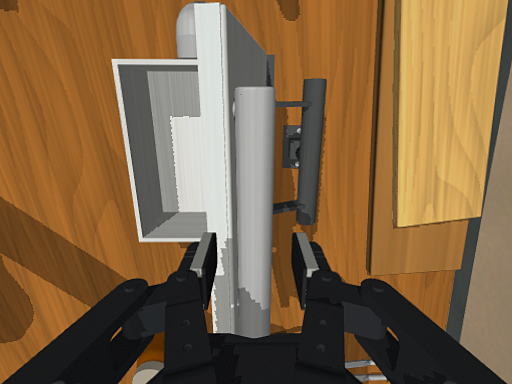

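The bar lies free between the open fingers at about (255,200), and the lid rests still on its own. Next I retreat upwards and go to the offcut.

```bash
python3 -m crank '[[0,0,-0.2,0,0],[0,0,-0.6,0,0],[0,0,-1,0,0]]' >/dev/null; python3 chk.py
python3 -m crank '[[0.3,-0.3,0,0,0],[0.6,-0.6,0,0.12,0.6],[0.9,-0.9,0,0.24,0.6],[1,-1,0,0.36,0.6],[1,-1,0,0.48,0.6],[1,-1,0,0.6,0.6],[1,-1,0,0.72,0.6],[1,-1,0,0.84,0.6]]' >/dev/null
python3 -c "
from h import *
go((.427,.346,.25),-74.4)"
```

```text
10.17 [0.6303 0.0185 0.4316] [1.6, -0.7, 1.1]
t 10.83 tcp [0.5404 0.1273 0.4315] yaw -55.2 tilt [0. 0.] shift [ 0.317 -2.443  1.815] turn 0.32 F [-0.4 -0.1 -0.4] w 0.06847395300022166 g 0.0 j [0.12 0.27 1.21 0.   1.66 1.09]
```

```bash
python3 -m crank '[[0.1,-0.3,0.2,0.12,0.6],[0.2,-0.6,0.4,0.24,0.6],[0.3,-0.9,0.6,0.32,0.6],[0.3,-1,0.8,0.32,0.6]]' >/dev/null
python3 -c "
from h import *
go((.400,.330,.25),-74.4)"
```

```text
t 11.17 tcp [0.5064 0.2294 0.3505] yaw -74.4 tilt [ 0.    -0.001] shift [-0.755 -1.254  1.006] turn -0.0 F [0.3 0.4 0.7] w 0.06805524350865817 g 0.0 j [0.32 0.31 1.36 0.   1.47 1.62]
```

```bash
python3 -m crank '[[-0.3,-0.3,0.2,0,0.6],[-0.6,-0.6,0.4,0,0.6],[-0.9,-0.9,0.6,0,0.6],[-0.9,-1,0.6,0,0.6]]' >/dev/null
python3 -m crank '[[-0.2,-0.3,0.2,0,0.6],[-0.2,-0.3,0.2,0,0.6],[-0.2,-0.3,0.2,0,0.6],[-0.2,-0.3,0.2,0,0.6]]' >/dev/null
python3 -c "
from h import *
go((.427,.346,.022),-74.4); s=snap('wrist','w3'); print(proj(s,(.417,.343,.03)))"
```

```text
t 11.83 tcp [0.3663 0.3211 0.2717] yaw -74.0 tilt [0.001 0.   ] shift [ 0.651 -0.073  2.497] turn 0.006 F [ 0.2  0.6 -0.2] w 0.06839182310825441 g 0.0 j [ 0.6   0.27  1.64 -0.    1.22  1.89]
[247.94809362 118.36947012]
```

View pics/w3.png

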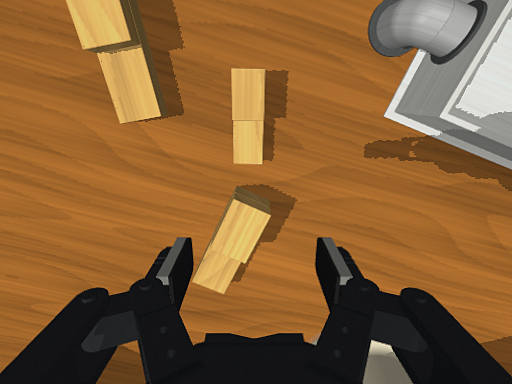

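```bash
python3 - <<'E'
from h import *
s=load('w3');b=load('t0')
P=[onz(s,*p,.042) for p in((232,68),(265,69),(265,120),(233,120))]
Q=[onz(s,*p,.022) for p in((233,121),(263,121),(263,164),(234,164))]
print(np.round(P,4),np.round(Q,4)); m=(P[2]+P[3])/2;e=(P[0]+P[1])/2;f=(Q[2]+Q[3])/2
print('mid',m,'yaw',np.degrees(np.arctan2((e-f)[1],(e-f)[0])),np.linalg.norm((e-f)[:2]),'w',np.linalg.norm(P[0]-P[1]))
n=[onz(s,*p,.04) for p in((236,194),(270,213),(194,283),(224,294))];print('nbr',np.round(n,3),np.linalg.norm(n[0]-n[1]),np.linalg.norm(n[0]-n[2]))
print('top nbr',[np.round(onz(b,*p,.04),3) for p in((174,241),(191,243),(168,290),(184,292))])
g=e*.5+f*.5; d=(e-f)/np.linalg.norm((e-f)[:2]); c=(g+d*.010); go((c[0],c[1],.022),np.degrees(np.arctan2(d[1],d[0]))-90)
E
```

```text
[[0.468  0.3764 0.042 ]
 [0.4777 0.3389 0.042 ]
 [0.4219 0.3221 0.042 ]
 [0.4109 0.3604 0.042 ]] [[0.4077 0.361  0.022 ]
 [0.4186 0.323  0.022 ]
 [0.363  0.3064 0.022 ]
 [0.3519 0.3451 0.022 ]]
mid [0.41641091 0.34122646 0.042     ] yaw 15.455539822590836 0.11971185310727028 w 0.038803360554658946
nbr [[0.317 0.332 0.04 ]
 [0.302 0.279 0.04 ]
 [0.159 0.356 0.04 ]
 [0.152 0.307 0.04 ]] 0.05482208621829286 0.1591474853959877
top nbr [array([0.316, 0.342, 0.04 ]), array([0.311, 0.283, 0.04 ]), array([0.15 , 0.355, 0.04 ]), array([0.145, 0.3  , 0.04 ])]
t 11.88 tcp [0.3668 0.3209 0.2719] yaw -74.1 tilt [ 0.001 -0.   ] shift [ 0.62  -0.066  2.499] turn 0.008 F [-0.1  0.3  0.9] w 0.06828263717593555 g 0.0 j [ 0.6   0.27  1.64 -0.    1.22  1.89]
```

The target measures 120 × 39 mm with its thick half at +x, while its neighbour is about 160 × 55 mm, so this is the right offcut. I go down and grasp it.

```bash
python3 -m crank '[[0.3,-0.05,0.2,0.01,0.5],[0.62,-0.07,0.5,0.01,0.5],[0.62,-0.07,0.8,0.01,0.5],[0.62,-0.07,1,0.01,0.5]]' >/dev/null
python3 -m crank '[[0,0,0.4,0,0.5],[0,0,0.7,0,0.5],[0,0,0.9,0,0.5],[0,0,0.9,0,0.5]]' >/dev/null
python3 -c "
from h import *
go((.4256,.344,.023),-74.5)"
```

```text
t 12.55 tcp [0.4233 0.343  0.0782] yaw -74.8 tilt [-0.005  0.002] shift [ 0.027 -0.004  0.552] turn -0.004 F [-1.  -1.3 -0.5] w 0.06393828436703138 g 0.0 j [ 0.57  0.61  1.71 -0.    0.82  1.88]
```

```bash
python3 -m crank '[[0,0,0.3,0,0.5],[0,0,0.58,0,0.5],[0,0,0.58,0,0.5],[0,0,0.58,0,-0.3],[0,0,0.58,0,-0.6],[0,0,0.58,0,-0.6],[0,0,0.58,0,-0.6],[0,0,0.58,0,-0.6]]' 40
python3 -m crank '[[0,0,-0.2,0,-0.6],[0,0,-0.5,0,-0.6],[0,0,-0.9,0,-0.6],[0,0,-1,0,-0.6]]' 40
python3 -m crank '[[0,0,-0.4,0,-0.6],[0,0,-0.8,0,-0.6],[0,0,-1,0,-0.6],[0,0,-1,0,-0.6]]' 40 >/dev/null
python3 -c "
from h import *
go((.50,.035,.22),-5.2)"
```

```text
t: 13.22
tcp_pos: [0.4249, 0.3452, 0.0255]
tool_rot: [0.991, 0.133, 0.002, -0.001]
wrist_force: [0.0, -1.8, 11.2]
gripper_width: 0.0398
gripper_force: 42.0
t: 13.55
tcp_pos: [0.4256, 0.346, 0.1294]
tool_rot: [0.991, 0.134, 0.003, -0.002]
wrist_force: [0.3, 1.9, 0.0]
gripper_width: 0.0396
gripper_force: 40.7
t 13.88 tcp [0.4255 0.3459 0.2293] yaw -74.6 tilt [ 0.009 -0.003] shift [-0.106  3.196  0.083] turn -1.157 F [0.9 1.  0.3] w 0.039607197890707796 g 40.909329168498516 j [0.57 0.4  1.57 0.   1.16 1.88]
```

```bash
python3 -m crank '[[0,0.2,0,-0.1,-0.6],[0.02,0.5,0,-0.22,-0.6],[0.04,0.8,0,-0.34,-0.6],[0.05,1,0,-0.46,-0.6],[0.05,1,0,-0.57,-0.6],[0.05,1,0,-0.68,-0.6],[0.05,1,0,-0.79,-0.6],[0.05,1,0,-0.9,-0.6]]' >/dev/null
python3 -c "
from h import *
go((.535,.037,.2293),-5.2)"
```

```text
t 14.55 tcp [0.4549 0.2493 0.2237] yaw -20.4 tilt [0. 0.] shift [-1.712  1.49  -0.056] turn -0.253 F [ 0.3 -0.4 -0.8] w 0.03966869774428673 g 40.95851328223944 j [0.39 0.37 1.64 0.   1.13 0.74]
```

```bash
python3 -m crank '[[-0.3,0.2,0,-0.1,-0.6],[-0.6,0.4,-0.05,-0.2,-0.6],[-0.8,0.7,-0.05,-0.25,-0.6],[-0.9,0.8,-0.05,-0.25,-0.6]]' >/dev/null
python3 -c "
from h import *
go((.535,.037,.2293),-5.2)"
```

```text
t 14.88 tcp [0.5    0.1342 0.2292] yaw -5.5 tilt [-0.     0.002] shift [-0.934  0.442 -0.   ] turn -0.005 F [-0.1  0.3 -0.7] w 0.039496962258097665 g 40.936390198767185 j [ 0.15  0.36  1.63 -0.    1.14  0.24]
```

```bash
python3 -m crank '[[-0.3,0.1,0,0,-0.6],[-0.6,0.25,0,0,-0.6],[-0.9,0.4,0,0,-0.6],[-0.93,0.44,0,0,-0.6],[-0.93,0.44,0,0,-0.6]]' >/dev/null
python3 -c "
from h import *
go((.535,.037,.04),-5.2);s=snap('wrist','w4')"
```

```text
t 15.3 tcp [0.5334 0.0386 0.2286] yaw -5.8 tilt [-0.     0.001] shift [-0.014  0.016  1.886] turn -0.01 F [-0.1  0.4 -0.7] w 0.03950927629857278 g 40.92150695621967 j [-0.04  0.39  1.59 -0.    1.16  0.06]
```

View pics/w4.png

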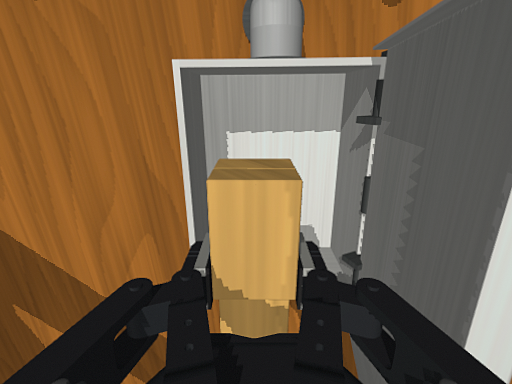

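The offcut at (210–300, 160–300) hangs inside the opening (180–385), clear of the lid on the right. I lower it.

```bash
python3 -m crank '[[0,0,0.3,0,-0.6],[0,0,0.6,0,-0.6],[0,0,0.9,0,-0.6],[0,0,0.9,0,-0.6]]' >/dev/null; python3 chk.py
python3 -m crank '[[0,0,0.3,0,-0.6],[0,0,0.6,0,-0.6],[0,0,0.8,0,-0.6],[0,0,0.9,0,-0.6],[0,0,0.97,0,-0.6],[0,0,0.97,0,-0.6]]' >/dev/null; python3 chk.py
python3 -m crank '[[0,0,0,0,-0.1],[0,0,0,0,0.2],[0,0,0,0,0.3],[0,0,0,0,0.3],[0,0,0,0,0.3],[0,0,0,0,0.3]]'
```

```text
15.68 [0.5294 0.0416 0.1343] [-0.6, -0.4, -1.7]
16.18 [0.5328 0.0407 0.0415] [0.0, -0.3, -0.6]
t: 16.68
tcp_pos: [0.5357, 0.0401, 0.0433]
tool_rot: [0.741, 0.671, 0.002, 0.002]
wrist_force: [9.2, 0.1, 3.2]
gripper_width: 0.0557
gripper_force: 0.0
```

```bash
python3 -m crank '[[0,0.03,0,0,0.15],[0,0.03,0,0,0.15],[0,0.03,0,0,0.15]]'
python3 -m crank '[[0,0.03,-0.3,0,0.15],[0,0.03,-0.6,0,0.15],[0,0.03,-1,0,0.15],[0,0.03,-1,0,0.15]]'
python3 -m crank '[[0,0,-0.3,0,0.15],[0,0,-0.6,0,0.15],[0,-0.1,-1,0,0.15],[0,-0.3,-1,0,0.15],[0,-0.6,-1,0,0.15],[0,-1,-1,0,0.15],[0,-1,-1,0,0.15],[0,-1,-1,0,0.15]]'
python3 -c "
from h import *
go((.535,.037,.04),-5.2);a=snap('scene','s9')['frame'][90:265,130:345];b=snap('wrist','w9')['frame']
A=cv2.resize(a,(400,326));B=cv2.resize(b,(400,300))
cv2.imwrite('pics/z9.png',np.hstack([A[:300],B])[:,:,::-1])"
```

```text
t: 16.93
tcp_pos: [0.5359, 0.04, 0.0419]
tool_rot: [0.741, 0.671, 0.0, 0.0]
wrist_force: [-1.2, -0.1, 0.1]
gripper_width: 0.0488
gripper_force: 0.0
t: 17.27
tcp_pos: [0.5412, 0.0397, 0.1475]
tool_rot: [0.741, 0.671, 0.003, 0.003]
wrist_force: [2.0, 0.3, 1.5]
gripper_width: 0.0489
gripper_force: 0.0
t: 17.93
tcp_pos: [0.4371, 0.0498, 0.2416]
tool_rot: [0.741, 0.671, -0.0, -0.0]
wrist_force: [0.2, -0.7, 0.4]
gripper_width: 0.0489
gripper_force: 0.0
t 17.93 tcp [0.4371 0.0498 0.2416] yaw -5.6 tilt [-0.    -0.001] shift [-0.031  0.988  2.016] turn -0.007 F [ 0.2 -0.7  0.4] w 0.04891206763651116 g 0.0 j [-0.02  0.24  1.79  0.    1.11  0.08]
```

View pics/z9.png

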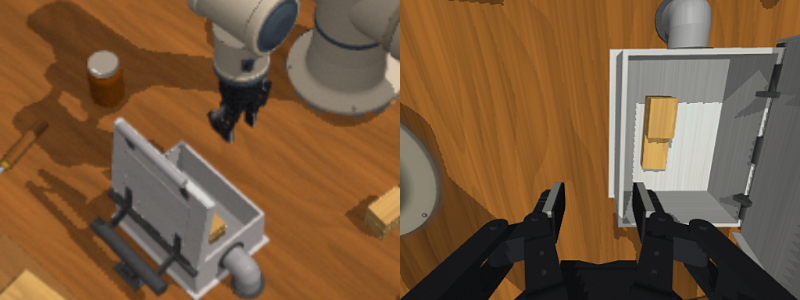

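The offcut lies flat inside the box at (657,133) in the right half. The lid stands open on its stop by itself, and the gripper is clear of everything. I'm handing in.

```bash
python3 -m crank '[[0,0,0,0,0.15],[0,0,0,0,0.15],[0,0,0,0,0.15]]' >/dev/null; python3 -c "
from station import bot
print(bot.close_job())"
```

```text
the job is handed in; nothing more can be done
None
```

I opened the lid and lowered it, held all the way, onto its rubber stop, where it stayed open after I let go; the smallest offcut lies flat in the box, the mallet, gouge and jar were left alone, and I handed the job in at about 18 s, with no verdict returned.

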